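Turn the slide cassette about its peg until it drops into the imaging stand

TASK

The flat slide cassette lies askew on top of the imaging stand's seat, its notched corner at the tall peg. With the tool leaning so that it reaches in under the lamp bar from the right, gently push the diagonally opposite corner so that the cassette turns about the peg, which must stay in the notch, until you feel it meet the stop pin and it sinks flat to the floor of the pocket; the seat's angle is set anew each time, so find the stop by touch and do not force it. Do not bump the lamp or disturb the other things on the bench, and let go of the cassette at the end.

Things in the scene. Friction and masses are not known exactly. Their poses are not given: they have to be found in the camera images.
- stand: Fixed dark base plate, 199 x 234 mm, 6 mm thick, x -96 to 103, y -116 to 118 mm, top z 6. x points to the robot's left and y toward the robot (yaw pi/2, give or take 0.15 rad); origin at bench height. On it lies a grey seat plate, clamped at any angle up to 0.09 rad either way about the peg; its angle is not measured.
- peg (a point): Point on the axis of the round steel peg, radius 7 mm, top z 50, at stand x 47, y 72, z 10 mm. The seat: deck top z 16, pocket floor z 10. From the peg along the seat's own axes (the stand's, turned by the unknown seat angle): deck x -125 to 38, y -172 to 36 mm; pocket x -105 to 10.5, y -154.5 to 11.5 mm; round stop pin, radius 6, top z 46, at x 15, y -134 mm.
- lamp: Fixed lamp bar; origin and axes of the stand. Bar x -74 to -34, y -137 to 82 mm, underside z 121, top z 165: it overhangs the seated cassette's right-hand (-x) edge and juts 7 to 31 mm past it. An upright gripper cannot reach that edge; one leaning 35 to 45 degrees to the robot's right can. Column radius 9 mm at x -10, y -125. Not to be struck.
- cassette: Loose closed flat aluminium cassette, 0.3 to 0.6 kg, 24 mm high. Origin: in the notch, 8 mm from both notch faces, at the underside; on the peg axis when seated. Spans x -102 to 8, y -152 to 8 mm; 16 mm square notch at the +x +y corner. Starts on the deck (z 16), turned 0.32 to 0.5 rad clockwise (from above) from the stand. Seated: underside z 10, square with the seat.
- push_corner (a point): The cassette's corner opposite the notch, at half height (cassette x -102, y -152, z 12 mm). Push its face x = -102 there toward the stand's +x (left): the cassette turns anticlockwise round the peg (1 mm play). Best about 25 mm in from the corner. It slides smoothly with 1 to 4 N; its +x side meets the stop pin when square, where 8 N is ample. Once square it falls 6 mm by itself when the finger eases off.
- oil_bottle: small amber bottle, 31 mm across, 62 mm high, stands to the left of the stand; bystander (origin: centre of its underside).
- petri_dish: round dish 61 mm across, 15 mm high, beyond the stand at the left; bystander (origin: centre of its underside).
- pen: pen 142 mm long lying beyond the stand; bystander (origin: centre of its underside).
- scissors: scissors 199 mm long lying at the right; bystander (origin: centre of its underside).
- stain_bottle: amber dropper bottle 42 mm across, 122 mm high, beyond the stand at the right; bystander (origin: centre of its underside).

How it is judged:
By the outcome, as a careful person would: the job done as asked, in the order asked, and still so for the second after the job is handed in, with the robot touching nothing.
It also fails if it takes over 35 s, if anything falls off the work surface, if the arm or the gripper's body presses on something with over 40 N, if the wrist force passes 120 N, or if a joint passes its speed limit or range.

ROBOT

A 7-joint arm with a two-finger parallel gripper is mounted at the origin on a cart in front of the work surface, level with it; the furniture and walls round the work are solid. World frame = base frame: x ahead of the robot, y to its left, z up, the work surface at z = 0. Lengths are in m, angles in rad, forces in N, time in s.
With the tool pointing down it reaches from about 0.4 to 0.85 m from the base axis. Payload 4.4 kg.
Tool frame: the origin (TCP) lies at the centre of the arm's flange, where the gripper is bolted on; the fingertips stand 199 mm ahead of it and the grasp point (between the pads) lies 180 mm ahead of it; z points along the fingers, x is the direction in which the jaws open and shut, and the axes are right-handed (so a half turn about z gives the same grasp; the last joint's range is limited). The gripper opens to 94 mm and grips with 3 to 60 N. Pads are 16 mm wide; open, the fingers measure 119 mm over their backs; the gripper's body (75 mm by 177 mm) begins 78 mm behind the grasp point.
Start: joints at [1.25, 0.628, 0.038, 1.517, -0.027, 0.996, -0.02], TCP at [0.164, -0.629, 0.405] pointing down, gripper open.
Joint ranges: [-3.06, 3.06], [-0.37, 2.12], [-1.25, 1.32], [0.18, 2.47], [-1.1, 4.24], [0.23, 1.98], [-2.94, 2.94]. Speed limits (rad/s): [2.57, 2.57, 3.14, 3.14, 3.14, 3.14, 3.14].

INTERFACE

Orientations are given as a unit quaternion [w, x, y, z].
In Python, from station import env, cams, workorder gives the robot as it stands.
- The arm moves only by the tool jog_arm, never from a script. Its argument "deltas" is a list of rows, each an object of numbers: "grip": the closure, from 0 (fully open) to 1 (shut); "tx", "ty", "tz": the shift along the world's x, y, z in mm; "ax", "ay", "az": the turn, a rotation vector about the world's x, y, z in degrees. In form: [{"grip": .., "tx": .., "ty": .., "tz": .., "ax": .., "ay": .., "az": ..}, ...]. A call has exactly 5 rows; each row shifts and turns the commanded pose from where the row before left it; what a row does not reach is not made up. A row lasts 1/12 s, in which the tool goes at most 41.7 mm and 7.16 degrees, less where a joint would pass 70% of its speed; a pose out of reach is approached as far as the arm can. A call is refused whole if a number of a shift passes 41.7 or a number of a turn 7.16, either way. A call with a gripper value outside its range is refused whole. The fingers move at their own pace and stop on an object; "force" is the grip in N (left out, the last holds). Time passes only in rows, so rows that do not move let the fingers close, or fill a call up. It gives the time, the measured TCP pose, the force and the opening at its end, in the units of the state.
- env.get_obs(): the state, without advancing time (a new reading comes with each control period).
- cams.snapshot(name): name is "side" or "top" or "wrist"; returns a dict with "img" (420x560x3 uint8, blue, green, red), "z_map" (420x560 float32, m along the optical axis (not along the pixel's ray), 0 where there is no reading), "K" (3x3 intrinsics, pixels), "k1" (the pictures are not rectified: a ray, as slopes to the right and down, at radius r is drawn at 1 + k1 r^2 times it, then the intrinsics apply), "R" (3x3) and "t" (3): a world point X has camera coordinates R X + t. Camera axes: x right, y down, z forward; pixel columns grow to the right and rows downward; lengths in m; the calibration is good to about 2 mm. A picture is of the moment at which its call begins.
- workorder.close_job(): hands the job in, once; it reports no verdict.
The state is a dict: "t": time; "joints": joint angles; "dq": joint speeds; "effort": joint torques, N m; "position": TCP position; "orientation": TCP orientation; "force": force on the tool from outside, world axes, zero at the start; "ft_torque": the same for the moment, N m; "finger_gap": finger opening in m.
Only numpy, scipy, OpenCV 4.12 (cv2) and the standard library are available. Lean on these libraries where they do the work, as an engineer would, in place of code of your own. Each camera call takes 0.05 s, during which the arm holds its last target.

## Working session

There is one attempt and no reset: what is moved stays moved. The work goes in short steps, Python scripts to look and compute and a tool call to move; the robot and the scene stay as the last step left them, time stands still between calls to the robot, and variables do not carry over. Pictures are saved under pics/ and viewed, and the job is handed in when it is done.

Besides the shell and the picture viewer there is one more tool, called after "Call:" in YAML: its name, and indented under it one key for each argument. jog_arm: Moves the arm, as the interface text tells. Its arguments: {"type":"object","properties":{"deltas":{"type":"array","items":{"type":"object","properties":{"grip":{"type":"number"},"tx":{"type":"number"},"ty":{"type":"number"},"tz":{"type":"number"},"ax":{"type":"number"},"ay":{"type":"number"},"az":{"type":"number"}}}},"force":{"type":"number"}},"required":["deltas"]}

```bash
ls; mkdir -p pics; python3 - <<'E'
from station import env,cams,workorder
import cv2,numpy as np
print(env.get_obs())
for n in ["top","side","wrist"]:
    s=cams.snapshot(n); cv2.imwrite(f"pics/a_{n}.png",s["img"]); np.savez(f"a_{n}.npz",**s)
    print(n,s["K"].tolist(),s["k1"],s["R"].tolist(),s["t"])
E
```

```text
pics
{'t': 0.0, 'joints': array([ 1.25018625,  0.62933963,  0.03847173,  1.51837069, -0.02704085,
        0.99631004, -0.0199935 ]), 'dq': array([-0.00053974, -0.00103088,  0.00051286, -0.0002264 , -0.00076203,
       -0.00037086, -0.00052731]), 'effort': array([-4.30191139e-04, -5.49733043e+01,  1.14324935e+00, -1.86637187e+01,
       -5.21815626e-02,  2.37478752e-02,  1.57836189e-04]), 'position': array([ 0.16378861, -0.62871652,  0.40375767]), 'orientation': array([-5.80465503e-04,  7.91208535e-01, -6.11545700e-01, -7.57772228e-04]), 'force': array([ 0.01742035, -0.02409085, -0.13781505]), 'ft_torque': array([-0.00580236, -0.02453357,  0.07647377]), 'finger_gap': 0.09409340588910722}
top [[488.944795328977, 0.0, 291.0371998829891], [0.0, 488.944795328977, 195.9901811263449], [0.0, 0.0, 1.0]] -0.06930659200766166 [[0.024829881122856973, -0.9996664790764228, -0.007099831996091687], [-0.9900658787771522, -0.023606995739665525, -0.13860831660969308], [0.13839448213223787, 0.010470929428438653, -0.9903218299887437]] [-0.09863271  0.59048927  1.05233822]
side [[480.6442848682651, 0.0, 277.54081410938244], [0.0, 480.6442848682651, 211.240923178135], [0.0, 0.0, 1.0]] 0.008167433079240116 [[-0.827945869148569, 0.5607728396579905, 0.006281724423607823], [0.3480239407887528, 0.522554398573566, -0.778341979575357], [-0.43975558483967775, -0.6422388362854838, -0.6278091292494721]] [ 0.55292029 -0.11629849  1.26899106]
wrist [[312.79991007533414, 0.0, 284.06350534549864], [0.0, 312.79991007533414, 209.68557979447058], [0.0, 0.0, 1.0]] -0.0433520364024622 [[0.2528545836561006, -0.9675016425244186, -0.0022652233123762154], [-0.9307910157272832, -0.24389785232758016, 0.2722901442787981], [-0.26399364493387867, -0.06674136155749914, -0.9622125264680246]] [-0.64818886 -0.02966003  0.39061295]
```

View pics/a_top.png

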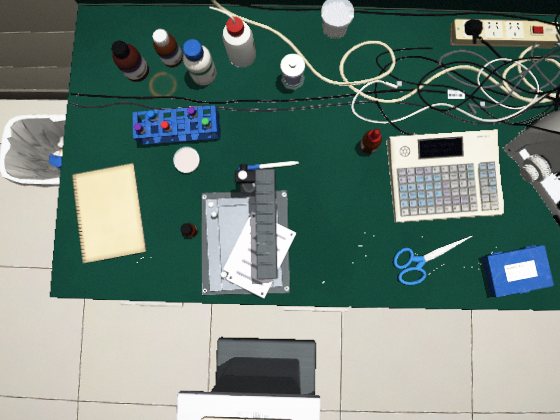

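View pics/a_side.png

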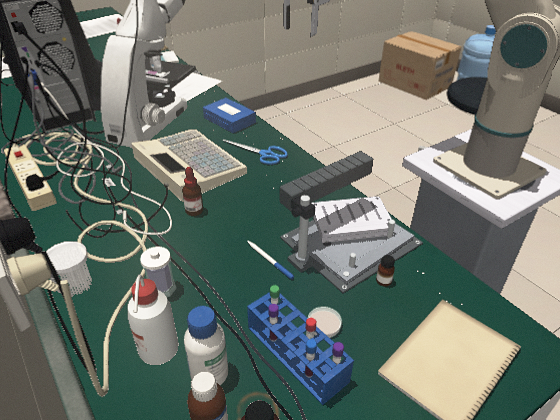

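View pics/a_wrist.png

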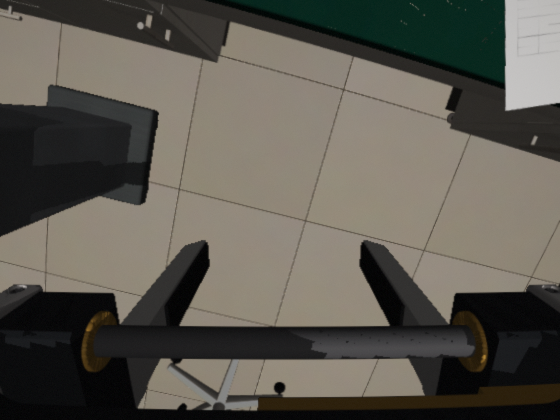

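```bash
cat > h.py <<'E'
import numpy as np,cv2
def load(n): return dict(np.load(n))
def ray(s,u,v):
    K=s["K"];k1=float(s["k1"])
    a=np.array([(u-K[0,2])/K[0,0],(v-K[1,2])/K[1,1]]);p=a.copy()
    for _ in range(20): p=a/(1+k1*(p@p))
    return np.array([p[0],p[1],1.])
def onplane(s,u,v,z):
    d=s["R"].T@ray(s,u,v);c=-s["R"].T@s["t"];return c+d*(z-c[2])/d[2]
def depthpt(s,u,v):
    z=s["z_map"][int(v),int(u)];return s["R"].T@(ray(s,u,v)*z-s["t"])
def proj(s,X):
    c=s["R"]@np.asarray(X)+s["t"];p=c[:2]/c[2];p=p*(1+float(s["k1"])*(p@p));return p*[s["K"][0,0],s["K"][1,1]]+s["K"][:2,2]
E
python3 - <<'E'
from h import *
s=load("a_top.npz");cv2.imwrite("pics/b_top.png",cv2.resize(s["img"][160:305,190:310],None,fx=4.1,fy=4.1,interpolation=cv2.INTER_CUBIC))
s=load("a_side.npz");cv2.imwrite("pics/b_side.png",cv2.resize(s["img"][140:295,270:430],None,fx=3.8,fy=3.8,interpolation=cv2.INTER_CUBIC))
E
```

```text
(no output)
```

View pics/b_top.png

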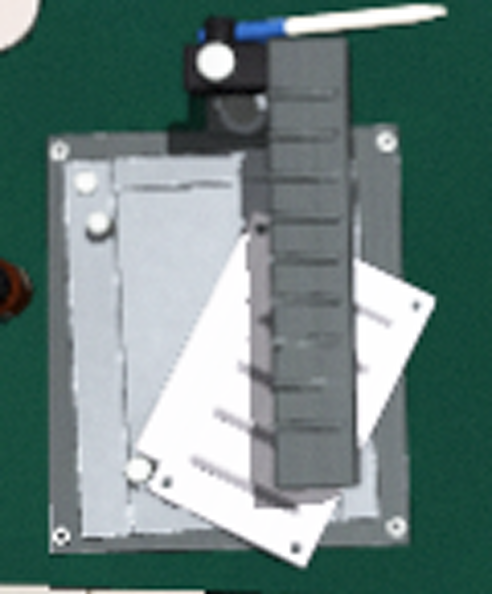

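View pics/b_side.png

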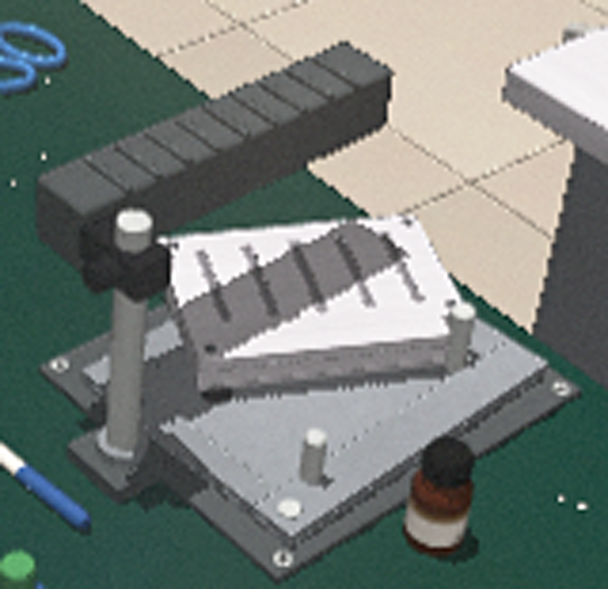

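```bash
python3 - <<'E'
from h import *
s=load("a_top.npz")
def c(x,y): return 190+(x+.5)/4.1-.5,160+(y+.5)/4.1-.5
pl=np.array([onplane(s,*c(*p),.006) for p in [(50,137),(400,125),(408,545),(50,552)]])
print(pl.round(4))
loc=np.array([[103,-116],[-96,-116],[-96,118],[103,118]])/1e3
A=loc-loc.mean(0);B=pl[:,:2]-pl[:,:2].mean(0)
yaw=np.arctan2((A[:,0]*B[:,1]-A[:,1]*B[:,0]).sum(),(A*B).sum())
R=np.array([[np.cos(yaw),-np.sin(yaw)],[np.sin(yaw),np.cos(yaw)]])
o=pl[:,:2].mean(0)-R@loc.mean(0)
print("yaw",yaw,"o",o,"res",(pl[:,:2]-(loc@R.T+o)).round(4).tolist())
np.savez("stand.npz",R=R,o=o,yaw=yaw)
toS=lambda X:((np.asarray(X)[:2]-o)@R*1e3).round(1)
peg=onplane(s,*c(139,469),.050);pin=onplane(s,*c(98,222),.046)
print("peg",peg,toS(peg),"pin",pin,toS(pin), toS(pin)-[47,72])
d=toS(pin)-toS(peg);print("seat ang",np.arctan2(d[1],d[0])-np.arctan2(-134,15))
for n,p in dict(FR=(435,298),NR=(305,567)).items():
    X=onplane(s,*c(*p),.040);q=toS(X);d=q-toS(peg);print(n,X.round(4),q,d,np.hypot(*d))
    l={'FR':(-102,-152),'NR':(-102,8)}[n]; print(" ang",np.arctan2(d[1],d[0])-np.arctan2(l[1],l[0]),np.hypot(*l))
t=load("a_side.npz")
def c2(x,y): return 270+(x+.5)/3.8-.5,140+(y+.5)/3.8-.5
for n,p,z in [("peg",(462,312),.05),("pin",(315,437),.046)]:
    X=onplane(t,*c2(*p),z);print("side",n,X.round(4),toS(X))
for n,p,z in [("bar near R?",(347,42),.165),("near L",(392,72),.165),("farL",(80,215),.165),("farR",(38,178),.165),]:
    X=onplane(t,*c2(*p),z);print(n,X.round(4),toS(X))
for n,p in [("barNR",(357,485)),("barNL",(276,485)),("FL",(268,40)),("FRr",(347,40))]:
    X=onplane(s,*c(*p),.165);print(n,X.round(4),toS(X))
for n,p,z in [("scis",(400,262),.003),("scis2",(472,236),.003),("stain",(372,140),.05),("book",(488,160),.05),("bx",(484,262),.05)]:
    print(n,onplane(s,*p,z).round(3))
E
```

```text
[[ 0.5996  0.123   0.006 ]
 [ 0.6111 -0.0746  0.006 ]
 [ 0.378  -0.085   0.006 ]
 [ 0.3687  0.112   0.006 ]]
yaw 1.6197120680293444 o [0.49052081 0.01540897] res [[-0.0018, -0.0009], [0.0, 0.0002], [0.0007, 0.0012], [0.0011, -0.0005]]
peg [0.41647405 0.0583403  0.05      ] [46.5 71.9] pin [0.548039   0.08676814 0.046     ] [ 68.5 -60.9] [  21.5 -132.9]
seat ang 0.0526954163456419
FR [ 0.5119 -0.0966  0.04  ] [-112.9  -15.9] [-159.4  -87.8] 181.98131772245196
 ang -0.47629428576561494 183.05190520723897
NR [ 0.367  -0.0309  0.04  ] [-40.2 125.7] [-86.7  53.8] 102.03592504603465
 ang -0.4771077413264462 102.3132444994293
side peg [0.4193 0.0602 0.05  ] [48.2 69. ]
side pin [0.55   0.0875 0.046 ] [ 69.1 -62.9]
bar near R? [ 0.4184 -0.0555  0.165 ] [-67.3  75.5]
near L [ 0.4187 -0.0187  0.165 ] [-30.6  73.4]
farL [ 0.6345 -0.0076  0.165 ] [ -30.  -142.7]
farR [ 0.6343 -0.0443  0.165 ] [ -66.7 -140.6]
barNR [ 0.4144 -0.0617  0.165 ] [-73.3  79.8]
barNL [ 0.4134 -0.0234  0.165 ] [-35.   78.9]
FL [ 0.6273 -0.0123  0.165 ] [ -34.3 -135.2]
FRr [ 0.6282 -0.0507  0.165 ] [ -72.8 -134.2]
scis [ 0.452 -0.336  0.003]
scis2 [ 0.515 -0.503  0.003]
stain [ 0.723 -0.264  0.05 ]
book [ 0.684 -0.527  0.05 ]
bx [ 0.455 -0.512  0.05 ]
```

```bash
cat > plan.py <<'E'
from h import *
from scipy.spatial.transform import Rotation as Ro
d=np.load("stand.npz");Rs,o=d["R"],d["o"]
lean=np.radians(42);az=np.radians(2)
tz=Ro.from_euler('z',az).apply([0,np.sin(lean),-np.cos(lean)])
tx=np.array([np.cos(az),np.sin(az),0]);ty=np.cross(tz,tx)
M=np.c_[tx,ty,tz]; Rt=Ro.from_matrix(M)
# contact corner in tool frame: tip 199, far (+x) 12.5, the side facing cassette (left/up)
sy=np.sign(ty[1]); corner=np.array([.0125,sy*.008,.199])
PEG=np.array([.047,.072])
def s2w(p): return o+Rs@np.asarray(p)
def P(th,yl,xl=-.102,z=.031):
    c,s=np.cos(th),np.sin(th); q=s2w(PEG+np.array([[c,-s],[s,c]])@[xl,yl]); return np.r_[q,z]
def tcp(p): return p-M@corner
E
python3 - <<'E'
from plan import *
print("ty",ty.round(3),"q",Rt.as_quat(scalar_first=True).round(3))
q0=Ro.from_quat([-5.80465503e-04,7.91208535e-01,-6.11545700e-01,-7.57772228e-04],scalar_first=True)
print("rotvec world deg",np.degrees((Rt*q0.inv()).as_rotvec()).round(2))
print("yaw diff",np.degrees(az-np.arctan2(*q0.as_matrix()[[1,0],0])))
print("pre",(tcp(P(-.477,-.138,-.127))*1e3).round(1))
for th,y in zip(np.linspace(-.477,.053,9),np.linspace(-.138,-.132,9)): print(round(th,3),(P(th,y)*1e3).round(1),(tcp(P(th,y))*1e3).round(1))
E
```

```text
ty [ 0.026 -0.743 -0.669] q [-0.358  0.933  0.016 -0.006]
rotvec world deg [ 36.2  -27.12  73.65]
yaw diff 77.4027432889671
pre [ 481.5 -253.4  173.5]
-0.477 [499.5 -91.3  31. ] [ 491.9 -230.7  173.5]
-0.411 [508.6 -85.1  31. ] [ 500.9 -224.6  173.5]
-0.344 [517.2 -78.5  31. ] [ 509.5 -218.   173.5]
-0.278 [525.3 -71.4  31. ] [ 517.7 -210.8  173.5]
-0.212 [533.  -63.7  31. ] [ 525.3 -203.2  173.5]
-0.146 [540.1 -55.7  31. ] [ 532.4 -195.1  173.5]
-0.079 [546.6 -47.2  31. ] [ 539.  -186.7  173.5]
-0.013 [552.6 -38.4  31. ] [ 545.  -177.8  173.5]
0.053 [558.  -29.2  31. ] [ 550.4 -168.7  173.5]
```

Call:
jog_arm:
  deltas:
    - {"grip": 1,"tx": 20,"ty": 20,"tz": 0,"az": 5}
    - {"grip": 1,"tx": 20,"ty": 20,"tz": 0,"az": 5}
    - {"grip": 1,"tx": 20,"ty": 20,"tz": 0,"az": 5}
    - {"grip": 1,"tx": 20,"ty": 20,"tz": 0,"az": 5}
    - {"grip": 1,"tx": 20,"ty": 20,"tz": 0,"az": 5}
  force: 20

```text
$.deltas[0]: bad value
```

Call:
jog_arm:
  deltas:
    - {"grip": 1,"tx": 20,"ty": 20,"tz": 0,"ax": 0,"ay": 0,"az": 5}
    - {"grip": 1,"tx": 20,"ty": 20,"tz": 0,"ax": 0,"ay": 0,"az": 5}
    - {"grip": 1,"tx": 20,"ty": 20,"tz": 0,"ax": 0,"ay": 0,"az": 5}
    - {"grip": 1,"tx": 20,"ty": 20,"tz": 0,"ax": 0,"ay": 0,"az": 5}
    - {"grip": 1,"tx": 20,"ty": 20,"tz": 0,"ax": 0,"ay": 0,"az": 5}
  force: 20

```text
t: 0.57
position: [0.2646, -0.5279, 0.4044]
orientation: [-0.0, 0.906, -0.424, -0.0]
force: [0.6, -0.3, 1.0]
finger_gap: 0.0641
```

Call:
jog_arm:
  deltas:
    - {"grip": 1,"tx": 20,"ty": 22,"tz": 0,"ax": 0,"ay": 0,"az": 6}
    - {"grip": 1,"tx": 20,"ty": 22,"tz": 0,"ax": 0,"ay": 0,"az": 6}
    - {"grip": 1,"tx": 20,"ty": 22,"tz": 0,"ax": 0,"ay": 0,"az": 6}
    - {"grip": 1,"tx": 20,"ty": 22,"tz": 0,"ax": 0,"ay": 0,"az": 6}
    - {"grip": 1,"tx": 20,"ty": 22,"tz": 0,"ax": 0,"ay": 0,"az": 6}

```text
t: 0.98
position: [0.3645, -0.4178, 0.4046]
orientation: [-0.0, 0.985, -0.175, -0.0]
force: [1.1, 0.1, 0.1]
finger_gap: 0.0304
```

Call:
jog_arm:
  deltas:
    - {"grip": 1,"tx": 18,"ty": 18,"tz": 0,"ax": 6,"ay": 0,"az": 5}
    - {"grip": 1,"tx": 18,"ty": 18,"tz": 0,"ax": 6,"ay": 0,"az": 5}
    - {"grip": 1,"tx": 18,"ty": 18,"tz": 0,"ax": 6,"ay": 0,"az": 5}
    - {"grip": 1,"tx": 18,"ty": 18,"tz": 0,"ax": 6,"ay": 0,"az": 5}
    - {"grip": 1,"tx": 18,"ty": 18,"tz": 0,"ax": 6,"ay": 0,"az": 5}

```text
t: 1.4
position: [0.4543, -0.3285, 0.4049]
orientation: [-0.234, 0.971, 0.027, -0.042]
force: [0.2, -0.7, -1.0]
finger_gap: 0.0008
```

```bash
cat > chk.py <<'E'
from station import env
from plan import *
def chk(goal=None):
    s=env.get_obs();q=Ro.from_quat(s["orientation"],scalar_first=True)
    print("t",round(s["t"],2),"pos",(s["position"]*1e3).round(1),"F",s["force"].round(2),"gap",round(s["finger_gap"],4))
    print("rot left deg",np.degrees((Rt*q.inv()).as_rotvec()).round(2),"j",s["joints"].round(2))
    c=s["position"]+q.apply(corner)
    l=(Rs.T@(c[:2]-o)-PEG)
    print("corner world",(c*1e3).round(1),"stand",((l+PEG)*1e3).round(1))
    if goal is not None: print("to go",((goal-s["position"])*1e3).round(1))
    return s,q
E
python3 -c "
from chk import *
chk(tcp(P(-.477,-.138,-.127)))"
```

```text
t 1.4 pos [ 454.3 -328.5  404.9] F [ 0.25 -0.68 -1.02] gap 0.0008
rot left deg [14.89 -3.13 -2.63] j [ 0.97  0.65 -0.49  1.61 -0.07  1.27  0.6 ]
corner world [ 447.8 -230.3  231.3] stand [-243.4   54.7]
to go [  27.2   75.  -231.4]
```

Call:
jog_arm:
  deltas:
    - {"grip": 1,"tx": 0,"ty": 0,"tz": -24,"ax": 3,"ay": -0.6,"az": -0.5}
    - {"grip": 1,"tx": 0,"ty": 0,"tz": -24,"ax": 3,"ay": -0.6,"az": -0.5}
    - {"grip": 1,"tx": 0,"ty": 0,"tz": -24,"ax": 3,"ay": -0.6,"az": -0.5}
    - {"grip": 1,"tx": 0,"ty": 0,"tz": -24,"ax": 3,"ay": -0.6,"az": -0.5}
    - {"grip": 1,"tx": 0,"ty": 0,"tz": -24,"ax": 3,"ay": -0.6,"az": -0.5}

```text
t: 1.82
position: [0.4537, -0.3291, 0.2834]
orientation: [-0.358, 0.933, 0.015, -0.007]
force: [-0.2, -0.6, -0.2]
finger_gap: 0.0005
```

Call:
jog_arm:
  deltas:
    - {"grip": 1,"tx": 5,"ty": 11,"tz": -16,"ax": 0,"ay": 0,"az": 0}
    - {"grip": 1,"tx": 5,"ty": 11,"tz": -16,"ax": 0,"ay": 0,"az": 0}
    - {"grip": 1,"tx": 5,"ty": 11,"tz": -16,"ax": 0,"ay": 0,"az": 0}
    - {"grip": 1,"tx": 5,"ty": 11,"tz": -16,"ax": 0,"ay": 0,"az": 0}
    - {"grip": 1,"tx": 5,"ty": 11,"tz": -16,"ax": 0,"ay": 0,"az": 0}

```text
t: 2.23
position: [0.4789, -0.2738, 0.2035]
orientation: [-0.357, 0.934, 0.015, -0.008]
force: [-0.9, -0.6, -0.6]
finger_gap: 0.0003
```

```bash
python3 -c "
from chk import *
from station import cams
chk(tcp(P(-.477,-.138,-.127)))
for n in ['top','side','wrist']:
    s=cams.snapshot(n);np.savez(f'c_{n}.npz',**s);cv2.imwrite(f'pics/c_{n}.png',s['img'])
s=load('c_side.npz');cv2.imwrite('pics/c_sidez.png',cv2.resize(s['img'][60:295,230:500],None,fx=2.5,fy=2.5))
"
```

```text
t 2.23 pos [ 478.9 -273.8  203.5] F [-0.86 -0.58 -0.59] gap 0.0003
rot left deg [ 0.13 -0.22  0.08] j [ 0.96  0.99 -0.54  1.73 -0.19  0.94  0.71]
corner world [ 486.2 -134.7   60.7] stand [-149.7   11.7]
to go [  2.6  20.3 -30. ]
```

View pics/c_sidez.png

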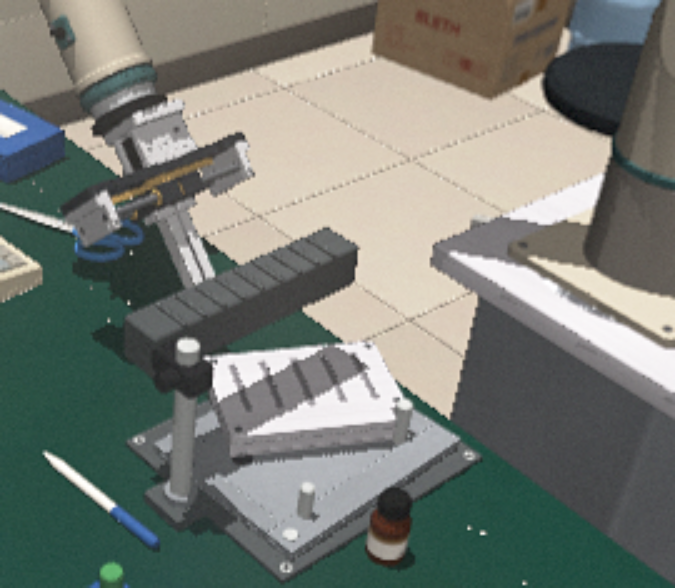

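View pics/c_wrist.png

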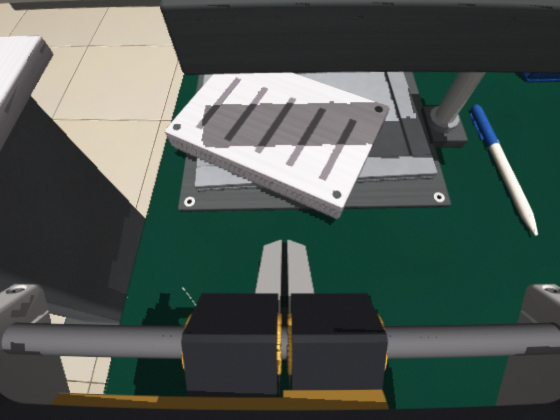

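View pics/c_top.png

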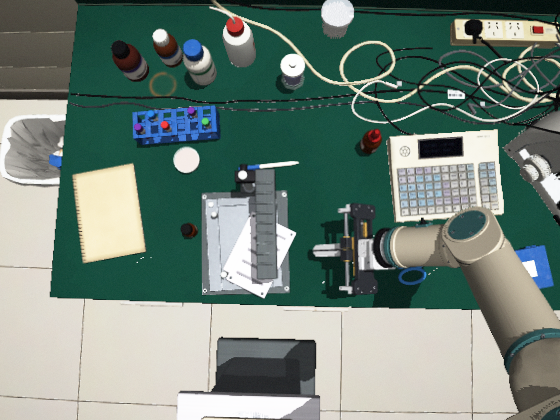

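Call:
jog_arm:
  deltas:
    - {"grip": 1,"tx": 0,"ty": 0,"tz": -10,"ax": 0,"ay": 0,"az": 0}
    - {"grip": 1,"tx": 0,"ty": 0,"tz": -10,"ax": 0,"ay": 0,"az": 0}
    - {"grip": 1,"tx": 0,"ty": 4,"tz": -10,"ax": 0,"ay": 0,"az": 0}
    - {"grip": 1,"tx": 2,"ty": 8,"tz": 0,"ax": 0,"ay": 0,"az": 0}
    - {"grip": 1,"tx": 2,"ty": 8,"tz": 0,"ax": 0,"ay": 0,"az": 0}

```text
t: 2.8
position: [0.4825, -0.2537, 0.1741]
orientation: [-0.358, 0.934, 0.015, -0.008]
force: [-0.9, 0.3, -0.5]
finger_gap: 0.0008
```

```bash
python3 -c "
from chk import *
from station import cams
chk(tcp(P(-.477,-.138)))
for n in ['top','side','wrist']:
    s=cams.snapshot(n);np.savez(f'd_{n}.npz',**s)
s=load('d_side.npz');a=cv2.resize(s['img'][150:290,270:430],(400,350))
s=load('d_top.npz');b=cv2.resize(s['img'][160:300,190:350],(400,350))
cv2.imwrite('pics/d.png',np.hstack([a,b]))
cv2.imwrite('pics/d_w.png',load('d_wrist.npz')['img'])
"
```

```text
t 2.8 pos [ 482.5 -253.7  174.1] F [-0.86  0.31 -0.46] gap 0.0008
rot left deg [ 0.07 -0.26  0.11] j [ 0.93  1.03 -0.54  1.76 -0.19  0.87  0.71]
corner world [ 489.8 -114.4   31.4] stand [-129.6    7.1]
to go [ 9.3 23.  -0.6]
```

View pics/d.png

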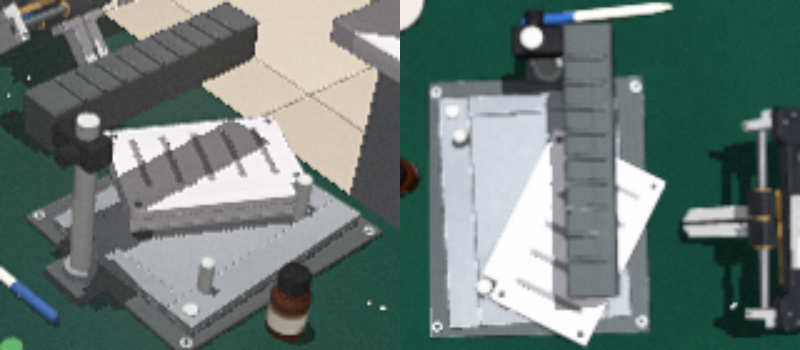

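View pics/d_w.png

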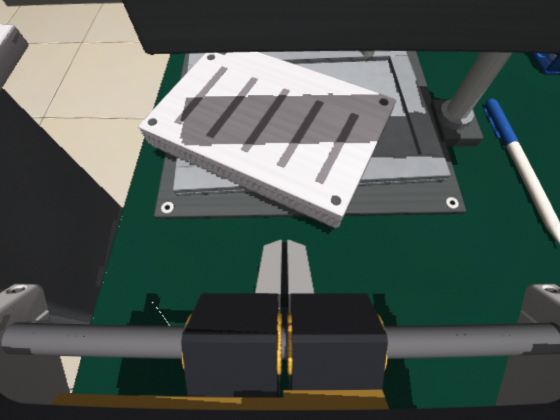

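Call:
jog_arm:
  deltas:
    - {"grip": 1,"tx": 2,"ty": 5,"tz": 0,"ax": 0,"ay": 0,"az": 0}
    - {"grip": 1,"tx": 2,"ty": 5,"tz": 0,"ax": 0,"ay": 0,"az": 0}
    - {"grip": 1,"tx": 2,"ty": 4,"tz": 0,"ax": 0,"ay": 0,"az": 0}
    - {"grip": 1,"tx": 1,"ty": 3,"tz": 0,"ax": 0,"ay": 0,"az": 0}
    - {"grip": 1,"tx": 1,"ty": 2,"tz": 0,"ax": 0,"ay": 0,"az": 0}

```text
t: 3.37
position: [0.4911, -0.2344, 0.1749]
orientation: [-0.357, 0.934, 0.016, -0.008]
force: [-0.6, -0.4, -0.4]
finger_gap: 0.0006
```

Call:
jog_arm:
  deltas:
    - {"grip": 1,"tx": 0.5,"ty": 1,"tz": 0,"ax": 0,"ay": 0,"az": 0}
    - {"grip": 1,"tx": 0.5,"ty": 1,"tz": 0,"ax": 0,"ay": 0,"az": 0}
    - {"grip": 1,"tx": 0.5,"ty": 1,"tz": 0,"ax": 0,"ay": 0,"az": 0}
    - {"grip": 1,"tx": 0.5,"ty": 1,"tz": 0,"ax": 0,"ay": 0,"az": 0}
    - {"grip": 1,"tx": 0.5,"ty": 1,"tz": 0,"ax": 0,"ay": 0,"az": 0}

```text
t: 3.78
position: [0.4933, -0.2301, 0.1747]
orientation: [-0.357, 0.934, 0.015, -0.008]
force: [-0.7, -0.6, -0.6]
finger_gap: 0.0003
```

```bash
python3 -c "
from chk import *
from station import cams
chk(tcp(P(-.477,-.138)))
for n in ['top','wrist']:
    s=cams.snapshot(n);np.savez(f'e_{n}.npz',**s)
s=load('e_wrist.npz');a=cv2.resize(s['img'][0:280,140:460],(400,350))
s=load('e_top.npz');b=cv2.resize(s['img'][160:300,190:350],(400,350))
cv2.imwrite('pics/e.png',np.hstack([a,b]))
"
```

```text
t 3.78 pos [ 493.3 -230.1  174.7] F [-0.68 -0.56 -0.56] gap 0.0003
rot left deg [ 0.13 -0.2   0.06] j [ 0.9   1.03 -0.55  1.77 -0.2   0.83  0.69]
corner world [500.6 -91.   31.8] stand [-106.7   -4.9]
to go [-1.5 -0.6 -1.1]
```

View pics/e.png

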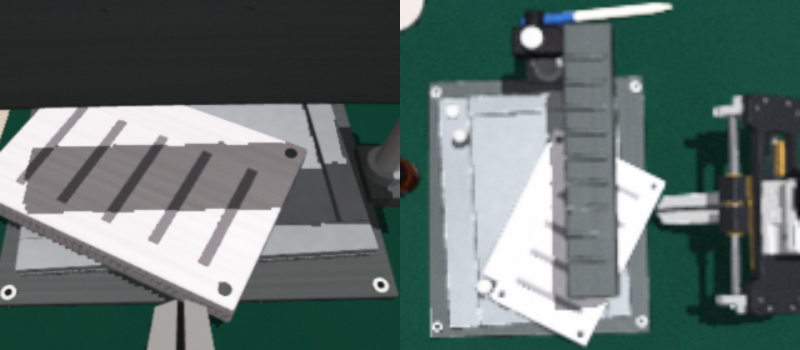

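Call:
jog_arm:
  deltas:
    - {"grip": 1,"tx": 0.5,"ty": 1,"tz": -0.5,"ax": 0,"ay": 0,"az": 0}
    - {"grip": 1,"tx": 0.5,"ty": 1,"tz": -0.5,"ax": 0,"ay": 0,"az": 0}
    - {"grip": 1,"tx": 0.5,"ty": 1,"tz": 0,"ax": 0,"ay": 0,"az": 0}
    - {"grip": 1,"tx": 0.5,"ty": 1,"tz": 0,"ax": 0,"ay": 0,"az": 0}
    - {"grip": 1,"tx": 0.5,"ty": 1,"tz": 0,"ax": 0,"ay": 0,"az": 0}

```text
t: 4.3
position: [0.4959, -0.2253, 0.1736]
orientation: [-0.357, 0.934, 0.015, -0.008]
force: [-0.7, -2.4, 0.0]
finger_gap: 0.0008
```

Call:
jog_arm:
  deltas:
    - {"grip": 1,"tx": 1.7,"ty": 1.3,"tz": 0,"ax": 0,"ay": 0,"az": 0}
    - {"grip": 1,"tx": 1.7,"ty": 1.3,"tz": 0,"ax": 0,"ay": 0,"az": 0}
    - {"grip": 1,"tx": 1.7,"ty": 1.3,"tz": 0,"ax": 0,"ay": 0,"az": 0}
    - {"grip": 1,"tx": 1.7,"ty": 1.3,"tz": 0,"ax": 0,"ay": 0,"az": 0}
    - {"grip": 1,"tx": 1.7,"ty": 1.3,"tz": 0,"ax": 0,"ay": 0,"az": 0}

```text
t: 4.72
position: [0.5048, -0.2187, 0.1737]
orientation: [-0.357, 0.934, 0.015, -0.007]
force: [-0.0, -2.8, 0.0]
finger_gap: 0.0005
```

```bash
cat > look.py <<'E'
from chk import *
from station import cams
import sys
t=sys.argv[1];s,q=chk()
# implied cassette angle: corner on face x=-102
c=s["position"]+q.apply(corner);l=Rs.T@(c[:2]-o)-PEG;r=np.hypot(*l)
yl=-np.sqrt(r*r-.102**2);print("implied ang",np.arctan2(l[1],l[0])-np.arctan2(yl,-.102),"yl",yl)
for n in ['top','wrist','side']:
    s=cams.snapshot(n);np.savez(f'{t}_{n}.npz',**s)
s=load(f'{t}_wrist.npz');a=cv2.resize(s['img'][0:280,140:460],(400,350))
s=load(f'{t}_top.npz');b=cv2.resize(s['img'][160:300,190:350],(400,350))
cv2.imwrite(f'pics/{t}.png',np.hstack([a,b]))
s=load(f'{t}_side.npz');cv2.imwrite(f'pics/{t}_s.png',cv2.resize(s['img'][150:290,270:430],(640,560)))
E
python3 look.py f
```

```text
t 4.72 pos [ 504.8 -218.7  173.7] F [-0.05 -2.78  0.02] gap 0.0005
rot left deg [ 0.17 -0.16  0.08] j [ 0.87  1.03 -0.56  1.76 -0.21  0.82  0.67]
corner world [512.2 -79.7  30.7] stand [-96.1 -17. ]
implied ang -0.3641135874910657 yl -0.13414856581930293
```

View pics/f.png

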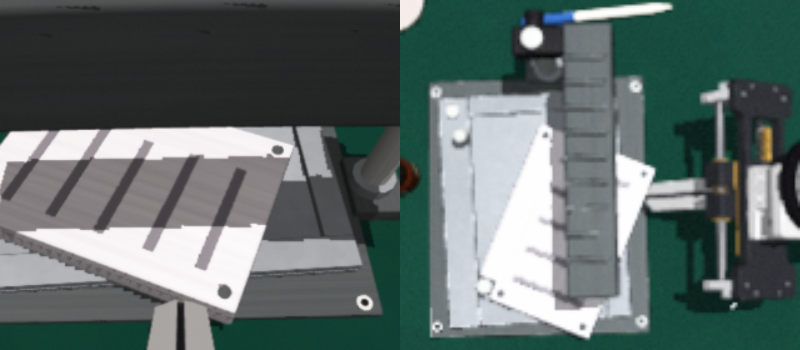

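Call:
jog_arm:
  deltas:
    - {"grip": 1,"tx": 1.7,"ty": 1.4,"tz": 0,"ax": 0,"ay": 0,"az": 0}
    - {"grip": 1,"tx": 1.7,"ty": 1.4,"tz": 0,"ax": 0,"ay": 0,"az": 0}
    - {"grip": 1,"tx": 1.6,"ty": 1.5,"tz": 0,"ax": 0,"ay": 0,"az": 0}
    - {"grip": 1,"tx": 1.6,"ty": 1.5,"tz": 0,"ax": 0,"ay": 0,"az": 0}
    - {"grip": 1,"tx": 1.6,"ty": 1.5,"tz": 0,"ax": 0,"ay": 0,"az": 0}

```text
t: 5.28
position: [0.5129, -0.2113, 0.1737]
orientation: [-0.357, 0.934, 0.015, -0.007]
force: [0.4, -3.2, 0.6]
finger_gap: 0.0003
```

Call:
jog_arm:
  deltas:
    - {"grip": 1,"tx": 1.6,"ty": 1.6,"tz": 0,"ax": 0,"ay": 0,"az": 0}
    - {"grip": 1,"tx": 1.5,"ty": 1.6,"tz": 0,"ax": 0,"ay": 0,"az": 0}
    - {"grip": 1,"tx": 1.5,"ty": 1.6,"tz": 0,"ax": 0,"ay": 0,"az": 0}
    - {"grip": 1,"tx": 1.5,"ty": 1.6,"tz": 0,"ax": 0,"ay": 0,"az": 0}
    - {"grip": 1,"tx": 1.5,"ty": 1.6,"tz": 0,"ax": 0,"ay": 0,"az": 0}

```text
t: 5.7
position: [0.5203, -0.2031, 0.1737]
orientation: [-0.357, 0.934, 0.015, -0.008]
force: [0.5, -2.7, -0.7]
finger_gap: 0.0005
```

Call:
jog_arm:
  deltas:
    - {"grip": 1,"tx": 1.4,"ty": 1.7,"tz": 0,"ax": 0,"ay": 0,"az": 0}
    - {"grip": 1,"tx": 1.4,"ty": 1.7,"tz": 0,"ax": 0,"ay": 0,"az": 0}
    - {"grip": 1,"tx": 1.4,"ty": 1.7,"tz": 0,"ax": 0,"ay": 0,"az": 0}
    - {"grip": 1,"tx": 1.3,"ty": 1.7,"tz": 0,"ax": 0,"ay": 0,"az": 0}
    - {"grip": 1,"tx": 1.3,"ty": 1.7,"tz": 0,"ax": 0,"ay": 0,"az": 0}

```text
t: 6.12
position: [0.5271, -0.1946, 0.1737]
orientation: [-0.357, 0.934, 0.015, -0.008]
force: [0.6, -2.1, 0.0]
finger_gap: 0.0004
```

```bash
python3 look.py g
```

```text
t 6.12 pos [ 527.1 -194.6  173.7] F [ 0.6  -2.12  0.04] gap 0.0004
rot left deg [ 0.12 -0.19  0.04] j [ 0.82  1.04 -0.56  1.74 -0.23  0.81  0.64]
corner world [534.4 -55.4  30.8] stand [-72.9 -40.3]
implied ang -0.14797907343839123 yl -0.12879106174207505
```

View pics/g.png

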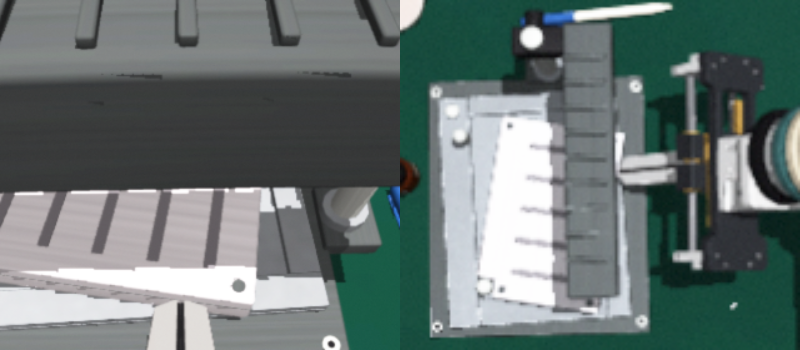

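View pics/g_s.png

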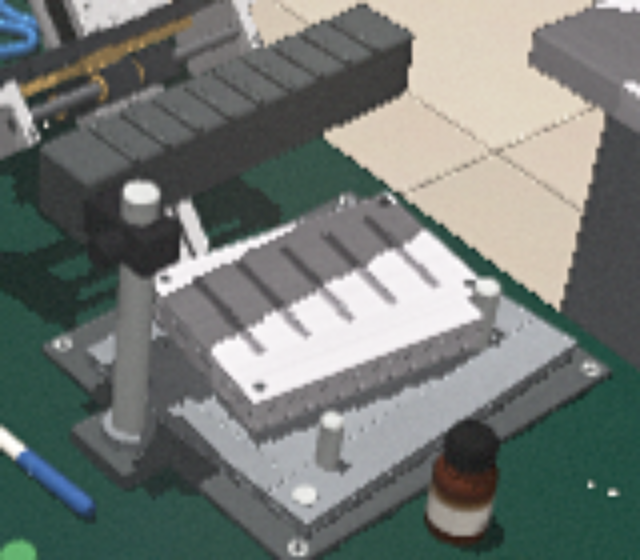

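Call:
jog_arm:
  deltas:
    - {"grip": 1,"tx": 1.3,"ty": 1.7,"tz": 0,"ax": 0,"ay": 0,"az": 0}
    - {"grip": 1,"tx": 1.3,"ty": 1.7,"tz": 0,"ax": 0,"ay": 0,"az": 0}
    - {"grip": 1,"tx": 1.3,"ty": 1.7,"tz": 0,"ax": 0,"ay": 0,"az": 0}
    - {"grip": 1,"tx": 1.2,"ty": 1.8,"tz": 0,"ax": 0,"ay": 0,"az": 0}
    - {"grip": 1,"tx": 1.2,"ty": 1.8,"tz": 0,"ax": 0,"ay": 0,"az": 0}

```text
t: 6.68
position: [0.5335, -0.1858, 0.1737]
orientation: [-0.357, 0.934, 0.015, -0.008]
force: [-0.3, -2.9, 0.6]
finger_gap: 0.0005
```

Call:
jog_arm:
  deltas:
    - {"grip": 1,"tx": 1,"ty": 1.5,"tz": 0,"ax": 0,"ay": 0,"az": 0}
    - {"grip": 1,"tx": 1,"ty": 1.5,"tz": 0,"ax": 0,"ay": 0,"az": 0}
    - {"grip": 1,"tx": 1,"ty": 1.5,"tz": 0,"ax": 0,"ay": 0,"az": 0}
    - {"grip": 1,"tx": 0.8,"ty": 1.3,"tz": 0,"ax": 0,"ay": 0,"az": 0}
    - {"grip": 1,"tx": 0.8,"ty": 1.3,"tz": 0,"ax": 0,"ay": 0,"az": 0}

```text
t: 7.1
position: [0.5377, -0.1785, 0.1736]
orientation: [-0.358, 0.934, 0.016, -0.008]
force: [0.4, -0.6, -0.4]
finger_gap: 0.0005
```

```bash
python3 look.py i
```

```text
t 7.1 pos [ 537.7 -178.5  173.6] F [ 0.38 -0.61 -0.4 ] gap 0.0005
rot left deg [ 0.08 -0.23  0.01] j [ 0.79  1.04 -0.57  1.74 -0.24  0.8   0.62]
corner world [544.8 -39.2  30.9] stand [-57.2 -51.6]
implied ang -0.017684383423915317 yl -0.12537332904785836
```

View pics/i.png

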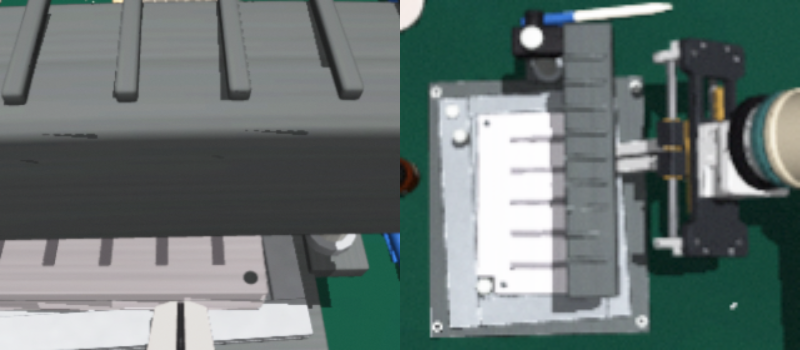

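View pics/i_s.png

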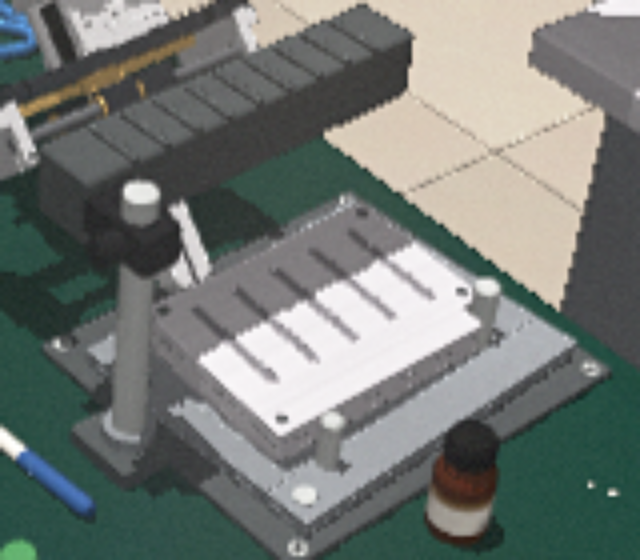

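```bash
cat > tilt.py <<'E'
from plan import *
import sys
# top surface: white/bright pixels in top view, depth -> world
for n in ["top","side"]:
    s=load(f"{sys.argv[1]}_{n}.npz");pts=[]
    for v in range(150,300):
        for u in range(190,430):
            z=s["z_map"][v,u]
            if z>0:
                X=s["R"].T@(ray(s,u,v)*z-s["t"]);q=Rs.T@(X[:2]-o)
                if -.05<q[0]<.045 and -.07<q[1]<.05 and .022<X[2]<.05: pts.append([q[0],q[1],X[2]])
    p=np.array(pts);med=np.median(p[:,2]);p=p[abs(p[:,2]-med)<.006]
    A=np.c_[p[:,:2],np.ones(len(p))];c=np.linalg.lstsq(A,p[:,2],rcond=None)[0]
    print(n,len(p),"z at corners (peg,pin,far right,near right):",[round(1e3*float(np.dot(c,[x,y,1])),1) for x,y in [(.047,.072),(.062,-.062),(-.055,-.08),(-.055,.08)]],"med",med)
E
python3 tilt.py i; python3 tilt.py a
```

```text
top 1659 z at corners (peg,pin,far right,near right): [34.3, 33.2, 39.4, 39.7] med 0.03601356068435149
side 1743 z at corners (peg,pin,far right,near right): [34.9, 34.1, 40.8, 40.7] med 0.03770512692512292
top 916 z at corners (peg,pin,far right,near right): [39.4, 39.0, 39.4, 39.8] med 0.039395396660332385
side 1185 z at corners (peg,pin,far right,near right): [39.7, 37.7, 40.1, 42.0] med 0.039855382547601195
```

```bash
python3 -c "
from h import *
s=load('i_top.npz');cv2.imwrite('pics/i_z.png',cv2.resize(s['img'][195:290,200:300],None,fx=6,fy=6,interpolation=cv2.INTER_CUBIC))
s=load('i_side.npz');cv2.imwrite('pics/i_sz.png',cv2.resize(s['img'][195:280,300:410],None,fx=7,fy=7,interpolation=cv2.INTER_CUBIC))
"
```

```text
(no output)
```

View pics/i_z.png

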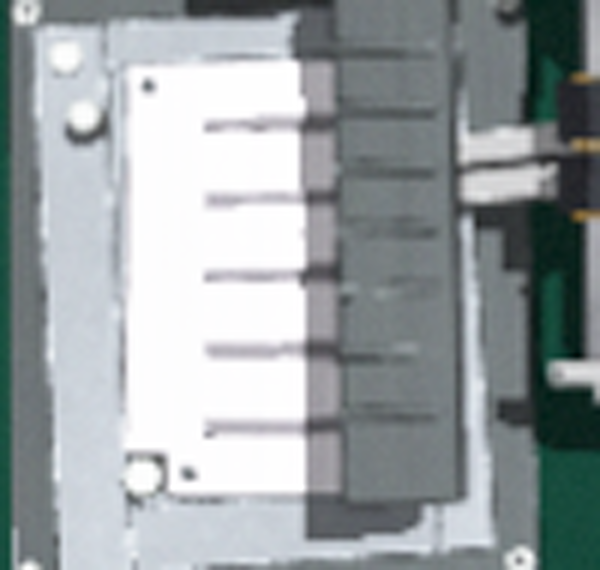

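View pics/i_sz.png

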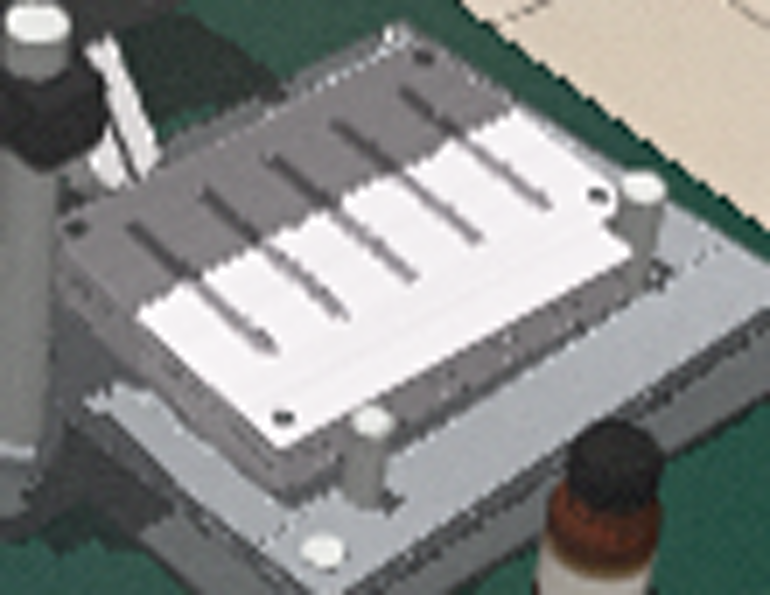

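Call:
jog_arm:
  deltas:
    - {"grip": 1,"tx": 0.5,"ty": 0.9,"tz": 0,"ax": 0,"ay": 0,"az": 0}
    - {"grip": 1,"tx": 0.5,"ty": 0.9,"tz": 0,"ax": 0,"ay": 0,"az": 0}
    - {"grip": 1,"tx": 0.5,"ty": 0.9,"tz": 0,"ax": 0,"ay": 0,"az": 0}
    - {"grip": 1,"tx": 0.5,"ty": 0.9,"tz": 0,"ax": 0,"ay": 0,"az": 0}
    - {"grip": 1,"tx": 0.5,"ty": 0.9,"tz": 0,"ax": 0,"ay": 0,"az": 0}

```text
t: 7.67
position: [0.5404, -0.1745, 0.1736]
orientation: [-0.357, 0.934, 0.015, -0.008]
force: [0.2, -0.7, -0.5]
finger_gap: 0.0003
```

```bash
python3 look.py j; python3 tilt.py j
```

```text
t 7.67 pos [ 540.4 -174.5  173.6] F [ 0.15 -0.66 -0.52] gap 0.0003
rot left deg [ 0.14 -0.19  0.06] j [ 0.78  1.04 -0.57  1.74 -0.24  0.79  0.62]
corner world [547.7 -35.4  30.7] stand [-53.6 -54.6]
implied ang 0.011433092723229787 yl -0.1254818567158047
top 1655 z at corners (peg,pin,far right,near right): [33.5, 33.3, 39.9, 39.1] med 0.035884748942699926
side 1679 z at corners (peg,pin,far right,near right): [34.6, 34.4, 34.6, 34.8] med 0.034564147211199193
```

```bash
python3 look.py k; python3 tilt.py k; python3 -c "
from h import *
s=load('k_top.npz');cv2.imwrite('pics/k_z.png',cv2.resize(s['img'][195:290,200:300],None,fx=6,fy=6,interpolation=cv2.INTER_CUBIC))
s=load('k_side.npz');cv2.imwrite('pics/k_sz.png',cv2.resize(s['img'][195:280,300:410],None,fx=7,fy=7,interpolation=cv2.INTER_CUBIC))
"
```

```text
t 7.82 pos [ 540.4 -174.1  173.8] F [ 0.1  -0.18 -0.41] gap 0.0
rot left deg [ 0.09 -0.2   0.02] j [ 0.78  1.04 -0.57  1.74 -0.24  0.79  0.62]
corner world [547.6 -34.9  31. ] stand [-53.  -54.5]
implied ang 0.01560620734902951 yl -0.12494285059822323
top 1650 z at corners (peg,pin,far right,near right): [33.5, 33.6, 33.4, 33.3] med 0.03346043011058677
side 1666 z at corners (peg,pin,far right,near right): [34.5, 34.6, 34.6, 34.5] med 0.03458210080028276
```

View pics/k_z.png

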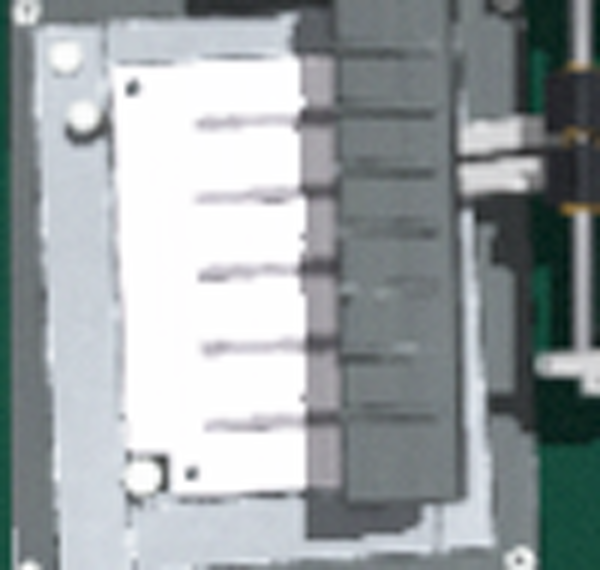

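View pics/k_sz.png

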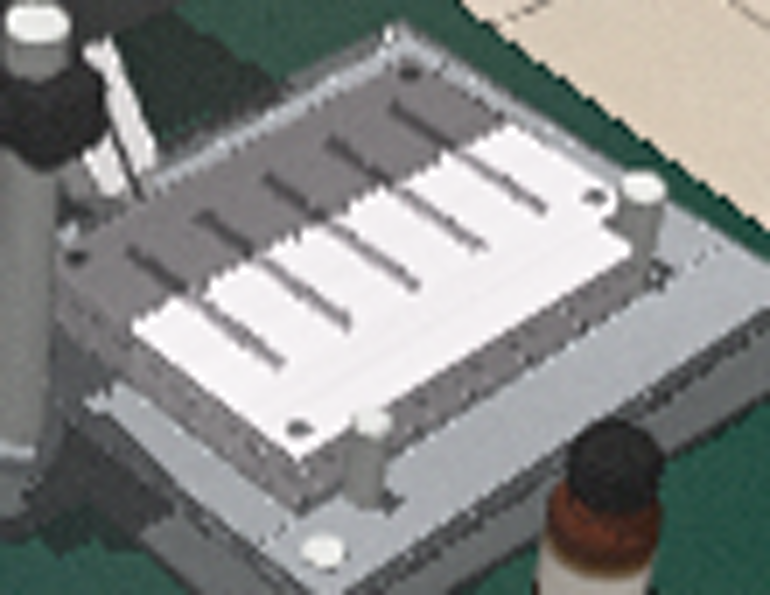

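Call:
jog_arm:
  deltas:
    - {"grip": 1,"tx": 0,"ty": 0.6,"tz": -0.5,"ax": 0,"ay": 0,"az": 0}
    - {"grip": 1,"tx": 0,"ty": 0.6,"tz": -0.5,"ax": 0,"ay": 0,"az": 0}
    - {"grip": 1,"tx": 0,"ty": 0.6,"tz": 0,"ax": 0,"ay": 0,"az": 0}
    - {"grip": 1,"tx": 0,"ty": 0.6,"tz": 0,"ax": 0,"ay": 0,"az": 0}
    - {"grip": 1,"tx": 0,"ty": 0.6,"tz": 0,"ax": 0,"ay": 0,"az": 0}

```text
t: 8.38
position: [0.5405, -0.1716, 0.1727]
orientation: [-0.357, 0.934, 0.015, -0.007]
force: [1.0, -0.9, 1.0]
finger_gap: 0.0004
```

Call:
jog_arm:
  deltas:
    - {"grip": 1,"tx": 0,"ty": 0.3,"tz": 0,"ax": 0,"ay": 0,"az": 0}
    - {"grip": 1,"tx": 0,"ty": 0.3,"tz": 0,"ax": 0,"ay": 0,"az": 0}
    - {"grip": 1,"tx": 0,"ty": 0.3,"tz": 0,"ax": 0,"ay": 0,"az": 0}
    - {"grip": 1,"tx": 0,"ty": 0,"tz": 0,"ax": 0,"ay": 0,"az": 0}
    - {"grip": 1,"tx": 0,"ty": 0,"tz": 0,"ax": 0,"ay": 0,"az": 0}

```text
t: 8.8
position: [0.5404, -0.1706, 0.1727]
orientation: [-0.357, 0.934, 0.015, -0.008]
force: [0.9, -0.5, -0.0]
finger_gap: 0.0003
```

Call:
jog_arm:
  deltas:
    - {"grip": 1,"tx": 0,"ty": 0.4,"tz": 0,"ax": 0,"ay": 0,"az": 0}
    - {"grip": 1,"tx": 0,"ty": 0.3,"tz": 0,"ax": 0,"ay": 0,"az": 0}
    - {"grip": 1,"tx": 0,"ty": 0.3,"tz": 0,"ax": 0,"ay": 0,"az": 0}
    - {"grip": 1,"tx": 0,"ty": 0,"tz": 0,"ax": 0,"ay": 0,"az": 0}
    - {"grip": 1,"tx": 0,"ty": 0,"tz": 0,"ax": 0,"ay": 0,"az": 0}

```text
t: 9.22
position: [0.5405, -0.1699, 0.1727]
orientation: [-0.357, 0.934, 0.015, -0.007]
force: [1.1, -3.2, 0.3]
finger_gap: 0.0007
```

Call:
jog_arm:
  deltas:
    - {"grip": 1,"tx": 0,"ty": 0.4,"tz": 0,"ax": 0,"ay": 0,"az": 0}
    - {"grip": 1,"tx": 0,"ty": 0.3,"tz": 0,"ax": 0,"ay": 0,"az": 0}
    - {"grip": 1,"tx": 0,"ty": 0.3,"tz": 0,"ax": 0,"ay": 0,"az": 0}
    - {"grip": 1,"tx": 0,"ty": 0,"tz": 0,"ax": 0,"ay": 0,"az": 0}
    - {"grip": 1,"tx": 0,"ty": 0,"tz": 0,"ax": 0,"ay": 0,"az": 0}

```text
t: 9.63
position: [0.5405, -0.1694, 0.1727]
orientation: [-0.357, 0.934, 0.015, -0.007]
force: [1.5, -5.2, 1.6]
finger_gap: 0.0005
```

```bash
python3 look.py l; python3 tilt.py l
```

```text
t 9.63 pos [ 540.5 -169.4  172.7] F [ 1.52 -5.21  1.58] gap 0.0005
rot left deg [ 0.21 -0.16  0.1 ] j [ 0.78  1.04 -0.57  1.75 -0.24  0.78  0.61]
corner world [548.  -30.5  29.7] stand [-48.7 -55.1]
implied ang 0.0507568520919679 yl -0.12211862720082299
top 1662 z at corners (peg,pin,far right,near right): [33.4, 33.5, 33.8, 33.6] med 0.03363190526102801
side 1651 z at corners (peg,pin,far right,near right): [34.5, 34.7, 34.6, 34.5] med 0.034594841313458635
```

View pics/l.png

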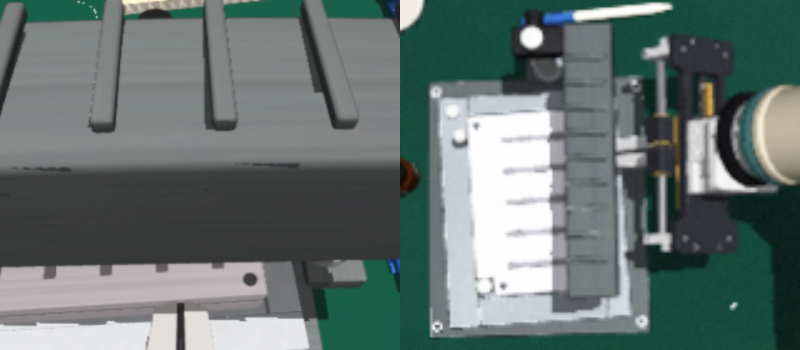

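Call:
jog_arm:
  deltas:
    - {"grip": 1,"tx": 0,"ty": -2,"tz": 0,"ax": 0,"ay": 0,"az": 0}
    - {"grip": 1,"tx": 0,"ty": -4,"tz": 0,"ax": 0,"ay": 0,"az": 0}
    - {"grip": 1,"tx": 0,"ty": -10,"tz": 3,"ax": 0,"ay": 0,"az": 0}
    - {"grip": 1,"tx": 0,"ty": -15,"tz": 5,"ax": 0,"ay": 0,"az": 0}
    - {"grip": 1,"tx": 0,"ty": -15,"tz": 8,"ax": 0,"ay": 0,"az": 0}

```text
t: 10.2
position: [0.5397, -0.2145, 0.1884]
orientation: [-0.358, 0.933, 0.016, -0.009]
force: [0.2, -0.1, -0.7]
finger_gap: 0.0006
```

Call:
jog_arm:
  deltas:
    - {"grip": 1,"tx": -4,"ty": -15,"tz": 12,"ax": 0,"ay": 0,"az": 0}
    - {"grip": 1,"tx": -4,"ty": -15,"tz": 12,"ax": 0,"ay": 0,"az": 0}
    - {"grip": 1,"tx": -4,"ty": -15,"tz": 12,"ax": 0,"ay": 0,"az": 0}
    - {"grip": 1,"tx": -4,"ty": -10,"tz": 10,"ax": 0,"ay": 0,"az": 0}
    - {"grip": 1,"tx": 0,"ty": 0,"tz": 0,"ax": 0,"ay": 0,"az": 0}

```text
t: 10.62
position: [0.5238, -0.2725, 0.2361]
orientation: [-0.356, 0.934, 0.014, -0.007]
force: [-0.6, -0.7, -0.5]
finger_gap: 0.0003
```

```bash
python3 look.py m; python3 tilt.py m;python3 -c "
from h import *
s=load('m_top.npz');cv2.imwrite('pics/m_z.png',cv2.resize(s['img'][195:290,200:300],None,fx=6,fy=6,interpolation=cv2.INTER_CUBIC))
cv2.imwrite('pics/m_full.png',np.vstack([cv2.resize(load('m_top.npz')['img'],(400,300)),cv2.resize(load('m_side.npz')['img'],(400,300))]))
"
```

```text
t 10.62 pos [ 523.8 -272.5  236.1] F [-0.6  -0.7  -0.53] gap 0.0003
rot left deg [ 0.26 -0.14  0.23] j [ 0.9   0.97 -0.55  1.62 -0.2   1.03  0.65]
corner world [ 531.7 -133.7   92.9] stand [-150.9  -33.8]
implied ang -0.6080823506368276 yl -0.19994139973827446
top 1661 z at corners (peg,pin,far right,near right): [33.5, 33.4, 33.8, 33.8] med 0.03367299598102271
side 1637 z at corners (peg,pin,far right,near right): [34.6, 34.5, 34.5, 34.6] med 0.034532002200054604
```

View pics/m_z.png

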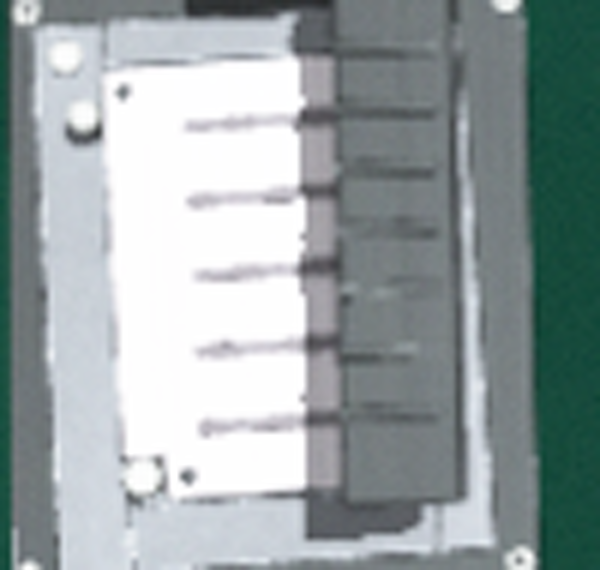

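View pics/m_s.png

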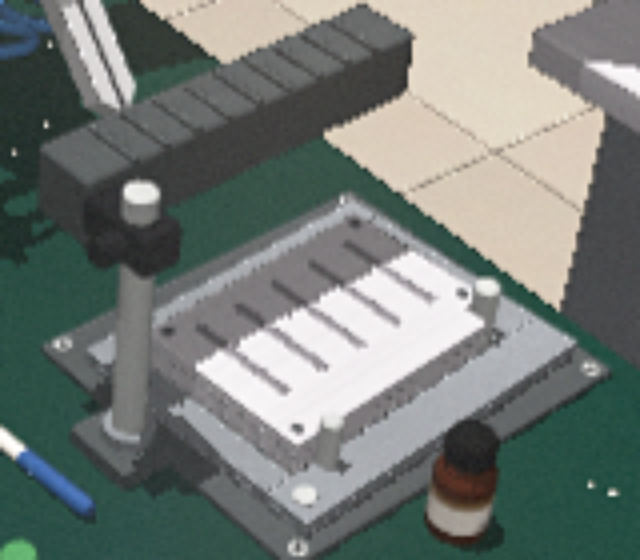

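View pics/m_full.png

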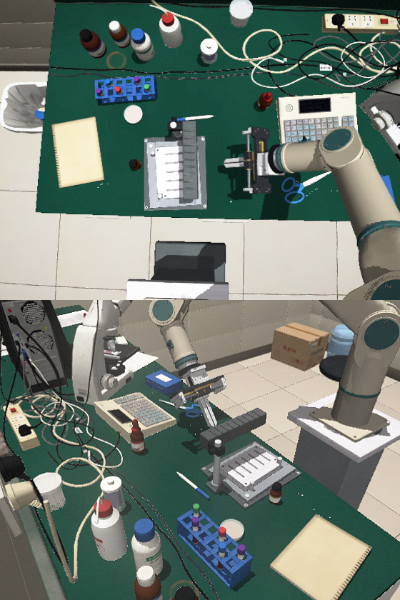

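```bash
python3 -c "
from station import workorder
print(workorder.close_job())"
```

```text
the job is handed in; nothing more can be done
None
```

The cassette is seated: it lies flat on the pocket floor, square with the seat, with the peg still in its notch. I handed the job in at about 10.8 s.

**The push:** With the gripper closed and leaning 42° to the right, I pushed the cassette round the peg in an arc from about -0.48 rad. The push force was about 2–3 N.

**Sinking and the stop:** The left edge dropped into the pocket first. The rest sank flat about 0.04 rad before the stop, so it sank before it met the pin. I then pushed on gently. The force rose from under 1 N to about 5 N at 0.05 rad, which agrees with the seat angle of 0.053 rad I measured from the peg and pin. I stopped there and backed the finger out to the right.

**Last checks:**
- **Height:** The cassette's top is level in both cameras, at 33.4–33.8 mm from the top view and 34.5–34.6 mm from the side. The expected height is 34 mm; the two views differ by about 1 mm, within the calibration.
- **Release:** The tool's force was back to its no-contact reading, and the finger is about 70 mm clear of the seated cassette and about 60 mm above it.
- **Surroundings:** I felt no contact with the lamp, and the other things look unmoved in the pictures. I did not measure their positions before and after.

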